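# Feed the waiting briquette into the stove-side fuel box and lock it

## Robot

A 6-joint arm with a two-finger parallel gripper is mounted at the origin on the work surface. World frame = base frame: x ahead of the robot, y to its left, z up, the work surface at z = 0. Lengths are in m, angles in rad, forces in N, time in s.
With the tool pointing down it reaches from about 0.35 to 0.975 m from the base axis. Payload 4.9 kg.
Tool frame: the origin (TCP) lies between the finger pads; the fingertips stand 19 mm ahead of it and the grasp point (between the pads) is the TCP (arm.tip_extent is the distance from the TCP to the fingertips, in m); z points along the fingers, y is the direction in which the jaws open and shut (so a half turn about z gives the same grasp; the last joint's range is limited). The gripper opens to 85 mm and grips with 20 to 120 N. Pads are 22 mm wide; open, the fingers measure 114 mm over their backs; the gripper's body (76 mm by 85 mm) begins 54 mm behind the grasp point. The pads swing forward as they close: fully open they stand 13 mm farther back than shut.
Start: joints at [1.134, 0.053, 1.613, -0, 1.476, -0.119], TCP at [0.195, 0.594, 0.228] pointing down, gripper open.
Joint ranges: [-3.01, 3.01], [-1.01, 2.22], [0.06, 2.58], [-1.02, 4.17], [0.09, 2.62], [-3.14, 3.14]. Speed limits (rad/s): [2.57, 2.57, 3.14, 3.14, 3.14, 3.14].

## Interface

Orientations are given as a unit quaternion [w, x, y, z].
In Python, from plant import arm gives the robot as it stands. The module is installed in compiled form; this text tells all that it offers.
- The arm moves only by the tool play_rows, never from a script. Its argument "deltas" is a list of rows, each a list of 3 entries, a list of its own where there are three numbers: the shift along the tool's x, y, z in m, then the turn about the tool's z in rad, then the opening, from -1 (shut) to 1 (fully open). In form: [[[tx, ty, tz], yaw, grip], ...]. A call has 1 to 8 rows; each row shifts and turns the pose as measured when the row begins, along the tool's axes as they then stand; what a row does not reach is not made up. A row lasts 1/8 s, in which the tool goes at most 62.5 mm and 10.7 degrees, less where a joint would pass 70% of its speed; a pose out of reach is approached as far as the arm can. A call is refused whole if a number of a shift passes 0.0625 or a number of a turn 0.188, either way. A call with a gripper value outside its range is refused whole. The fingers move at their own pace and stop on an object; "force" is the grip in N (left out, the last holds). Time passes only in rows, so rows that do not move let the fingers close. It gives the time, the measured TCP pose, the force and the opening at its end, in the units of the state.
- arm.observe(): the state, without advancing time (a new reading comes with each control period).
- arm.capture(name): name is "scene" or "top"; returns the picture (480x640x3 uint8, red, green, blue); there is no depth.
- arm.camera_model(name): a dict with "fx", "fy", "cx", "cy" (pixels), "k1" (the pictures are not rectified: a ray, as slopes to the right and down, at radius r is drawn at 1 + k1 r^2 times it, then the intrinsics apply), "R" (3x3) and "t" (3): a world point X has camera coordinates R X + t. Camera axes: x right, y down, z forward; pixel columns grow to the right and rows downward; lengths in m; the calibration is good to about 2 mm. A picture is of the moment at which its call begins. camera_model takes no time and is no camera call.
- arm.finish_job(): hands the job in, once; it reports no verdict.
The state is a dict: "t": time; "joint_positions": joint angles; "joint_velocities": joint speeds; "joint_efforts": joint torques, N m; "ee_pos": TCP position; "ee_rot": TCP orientation; "contact_force": force on the tool from outside, world axes, zero at the start; "wrist_torque": the same for the moment, N m; "finger_gap": finger opening in m.
Only numpy, scipy, OpenCV 4.12 (cv2) and the standard library are available. Lean on these libraries where they do the work, as an engineer would, in place of code of your own. Each camera call takes 0.05 s, during which the arm holds its last target. There are 200 camera calls.

## Task

Press the fuel box's lever down as far as it goes and hold the lid fully raised for a good two seconds, so that the wood briquette waiting on the loading chute rolls into the box. Then ease the lever up so the lid comes down slowly all the way shut, without letting it drop. Finally, with the lid shut, swing the lock collar's arm round over the lid until it points straight along the raised rib on the lid, let go, and leave everything else on the table where it stands.

Things in the scene. Friction and masses are not known exactly. Their poses are not given: they have to be found in the camera images.
- bin: Fixed open-topped fuel box of grey sheet metal, 200 (x) x 180 (y) x 135 mm high, walls 5 mm; yaw within about 40 deg. Origin: centre of its underside, on the table. Its -x side carries the lever, its +x side a loading chute, its +y side a post with the lock collar. Offsets given elsewhere are in this frame.
- chute (a point): Middle of the lower edge of the sloping steel loading chute, at (100, 0, 138) mm in the box's frame; the chute is 142 mm wide and rises at 25 deg towards the box's +x, to 205 mm above the table at x = 236 mm, on two legs.
- lid (a joint): Lid and lever, one rigid steel see-saw on a level hinge. 0 = lid shut, 0.9 rad = stop; 0.8 or more counts as fully raised. Weight and a weak spring close it (2 to 5 N on the pad hold it up). Let go, it drops at 3 to 6 rad/s, a slam: it must never fall faster than 2.2 rad/s (220 mm/s at the pad), so let the pad up at some 30 to 50 mm/s.
- lid_hinge (a point): Middle of the lid's hinge axis (along y), at (-100, 0, 146) mm in the box's frame. The lid plate reaches 188 mm from it to +x, ending in an upright lip 58 mm high, against which the briquette rests. The lever reaches 130 mm from it to -x: with the lid shut it slopes up 0.45 rad away from the box, fully pressed it slopes down 0.45 rad.
- lever_pad (a point): Middle of the top face of the lever's flat pad (74 mm wide along y, 60 mm long, 6 mm thick), 100 mm from the hinge; moves with the lever: at (-189, 0, 192) mm in the box's frame with the lid shut, about (-191, 0, 105) mm with the lid fully raised.
- collar (a joint): Captive lock collar turning about a vertical post. 0: its arm points to the box's -x; grows counter-clockwise from above; 1.57 rad = locked: the arm points to the box's -y, over the lid, in line with the raised rib. Starts between -0.25 and 0.3; stays where left (friction about 1 N at the knob); can turn past the mark to a stop at 2.0. Beyond 1.0 only with the lid shut.
- rib (a point): Middle of the raised rib on the lid's top, the locked mark: 12 mm wide, 85 mm long along the box's y, 4 mm high, at (0, -17, 150) mm in the box's frame with the lid shut; moves with the lid.
- collar_knob (a point): Centre, half-way up, of the upright round knob on the collar's arm: 18 mm diameter, 50 mm tall (172 to 222 mm above the table), 75 mm from the collar's axis; top of the arm below it at 172 mm.
- collar_axis (a point): Point on the collar's vertical axis at the knob's half height (197 mm): at (0, 125, 197) mm in the box's frame. The collar is 52 mm across and 30 mm high; its flat arm reaches 95 mm from the axis, 16 mm wide, 10 mm thick.
- briquette_center (a point): Centre of the cylindrical pressed-wood briquette to be loaded, 60 mm diameter, 110 mm long, about 0.28 kg. It starts lying across the chute, along the box's y, resting against the lid's lip, and rolls into the box by itself in about a second when the lid is raised. Once in the box it lies on the floor under the rim.
- kettle: Bystander: white and red enamel kettle, 165 mm across, 200 mm tall with its handle, spout to its x; origin at the centre of its underside.
- bowls: Bystander: stack of four plastic bowls, 150 mm across, 94 mm tall; origin at the centre of its underside.
- funnel: Bystander: steel funnel standing mouth down, 130 mm across, 120 mm tall; origin at the centre of its underside.
- jar: Bystander: glass jar with clamp lid, 96 mm across, 134 mm tall; origin at the centre of its underside.
- trivet: Bystander: round grey silicone trivet, 140 mm across, 10 mm thick, lying near the lever on the box's -y side; origin at the centre of its underside.
- mug: Bystander: white mug, 80 mm across, 90 mm tall, near the lever on the box's +y side; origin at the centre of its underside.
- spare: Bystander: a second briquette, standing on end beside the box on its -y side, 60 mm diameter, 110 mm tall; origin at the centre of its underside.
- briquette: The same briquette as a body; its origin is its centre and its y axis runs along it.
There are look-alikes about, which are no part of the job. Leave any turquoise look-alike of the briquette alone.

How it is judged:
On the way, in this order (a step that is already met when the one before it is completed fails the run):
1. the lid is held fully raised (0.8 rad or more) for two seconds (value of joint lid above 0.8 rad), for 1.9 s.
2. the briquette lies in the box and the lid is shut, the collar not yet locked (x of briquette_center in the frame of bin between -0.09 and 0.09 m and y of briquette_center in the frame of bin between -0.085 and 0.085 m and z of briquette_center in the frame of bin between 0 and 0.11 m and value of joint lid below 0.04 rad and value of joint collar below 1.2 rad), for 0.2 s.
3. the collar's arm is at its mark over the shut lid (value of joint lid below 0.04 rad and value of joint collar between 1.45 and 1.69 rad), for 0.2 s.
At the end, for the whole second after the job is handed in: The briquette lies at rest inside the box, below its rim; the lid is shut (within 0.04 rad); the collar is at its mark (1.57 rad, within 0.12 rad) (all of step 3 and x of briquette_center in the frame of bin between -0.09 and 0.09 m and y of briquette_center in the frame of bin between -0.085 and 0.085 m and z of briquette_center in the frame of bin between 0 and 0.11 m and linear speed of briquette below 0.05 m/s); the robot touches nothing.
It fails at once if the lid drops (falls faster than 2.2 rad/s) (velocity of joint lid below -2.2 rad/s).
It fails at once if the collar's arm is swung over the lid (beyond 1.0 rad) while the lid is open (above 0.15 rad) (value of joint collar above 1 rad and value of joint lid above 0.15 rad).
It fails at once if a bystander is moved more than 40 mm or tipped (distance of any of kettle, bowls, funnel, jar, trivet, mug, spare from where it was at the start of the episode above 0.04 m or angle between any of kettle, bowls, funnel, jar, trivet, mug, spare's own z axis and vertical above 0.5 rad).
It also fails if it takes over 56 s, if anything falls off the work surface, if the arm or the gripper's body presses on something with over 40 N, if the wrist force passes 120 N, or if a joint passes its speed limit or range.

## Working session

There is one attempt and no reset: what is moved stays moved. The work goes in short steps, Python scripts to look and compute and a tool call to move; the robot and the scene stay as the last step left them, time stands still between calls to the robot, and variables do not carry over. Pictures are saved under pics/ and viewed, about 8 in all and at most 12, crops included, and the job is handed in when it is done.

Besides the shell and the picture viewer there is one more tool, called after "Request:" in YAML: its name, and indented under it one key for each argument. play_rows: Moves the arm, as the interface text tells. Its arguments: {"type":"object","properties":{"deltas":{"type":"array","items":{"type":"array"}},"force":{"type":"number"}},"required":["deltas"]}

```bash
mkdir -p pics; python3 - <<'E'
from plant import arm
import cv2
for n in("scene","top"):
    cv2.imwrite(f"pics/{n}0.png",arm.capture(n)[:,:,::-1]); m=arm.camera_model(n); print(n,m)
print(arm.observe())
E
```

```text
scene {'fx': 532.2266941426394, 'fy': 532.2266941426394, 'cx': 315.2860166061336, 'cy': 241.2617730952096, 'k1': -0.10422451239857429, 'R': array([[ 6.59505956e-01,  7.51699048e-01,  6.60246956e-04],
       [ 6.22849655e-01, -5.45967295e-01, -5.60337417e-01],
       [-4.20844629e-01,  3.69957098e-01, -8.28264175e-01]]), 't': array([-0.34655448, -0.29325826,  1.96534595])}
top {'fx': 599.4604837830288, 'fy': 599.4604837830288, 'cx': 327.62875894375503, 'cy': 248.13953694017738, 'k1': -0.2056704171399564, 'R': array([[ 0.01410913, -0.99971216,  0.01940412],
       [-0.99847139, -0.01512348, -0.05316176],
       [ 0.05343992, -0.01862439, -0.99839737]]), 't': array([-0.07456925,  0.59899478,  2.01886264])}
{'t': 0.1, 'joint_positions': array([ 1.13399376e+00,  5.32940413e-02,  1.61414523e+00, -4.39401476e-05,
        1.47599663e+00, -1.18996469e-01]), 'joint_velocities': array([-2.03765261e-03, -1.65967748e-03, -1.54886230e-03, -1.55970414e-03,
        1.99691186e-03, -2.25379574e-05]), 'joint_efforts': array([-2.71540239e-04, -3.94905531e+01, -3.71363139e+01, -1.46909210e-04,
        4.01093755e-03, -1.51775527e-05]), 'ee_pos': array([0.19507056, 0.59318313, 0.22679082]), 'ee_rot': array([-2.31805564e-04,  1.58233029e-01,  9.87401366e-01, -8.92268033e-04]), 'contact_force': array([0.0426743 , 0.91444486, 0.79767443]), 'wrist_torque': array([ 0.01462934, -0.00603192, -0.00969305]), 'finger_gap': 0.08538957264096639}
```

View pics/top0.png

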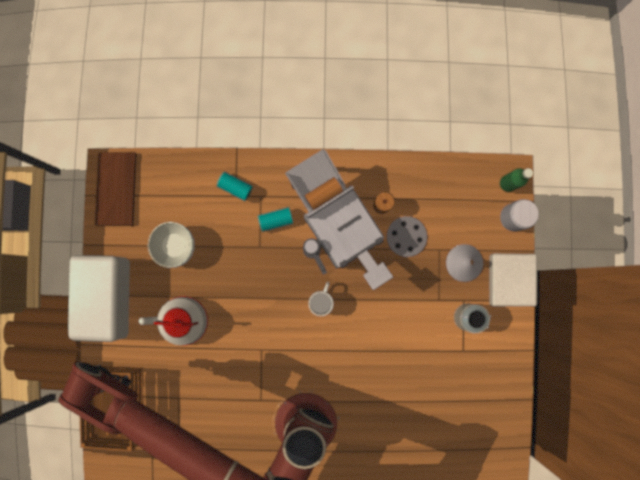

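View pics/scene0.png

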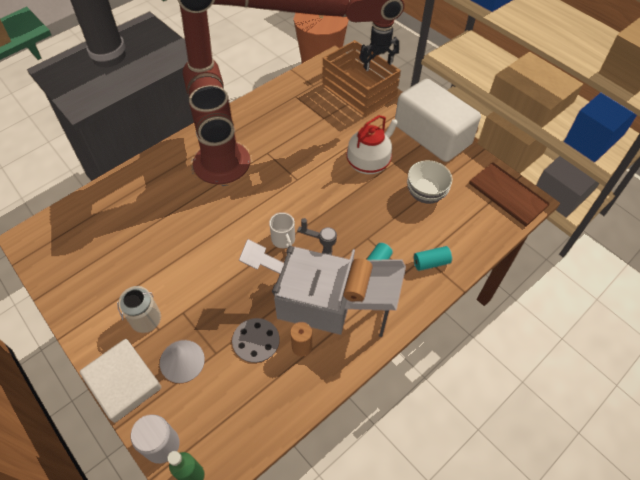

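The top view shows the box near (345,225), the lever pad near (376,275), the collar post near (312,247) and its arm end near (322,270). The mug is at (321,303). I'll enlarge both views to pick keypoints.

```bash
python3 - <<'E'
import cv2,numpy as np
a=cv2.imread("pics/top0.png")[140:320,270:440]; b=cv2.imread("pics/scene0.png")[190:370,230:420]
a=cv2.resize(a,None,fx=3.3,fy=3.3,interpolation=3)[:594,:]
cv2.imwrite("pics/crop_a.png",a)
E
```

```text
(no output)
```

View pics/crop_a.png

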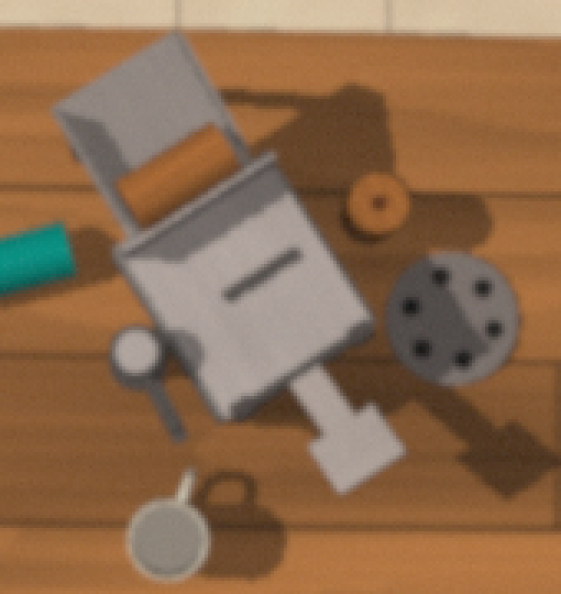

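```bash
cat > h.py <<'E'
from plant import arm
import numpy as np, cv2
from scipy.optimize import least_squares
def proj(n,X):
    m=arm.camera_model(n); c=np.atleast_2d(X)@m["R"].T+m["t"]; s=c[:,:2]/c[:,2:]
    s=s*(1+m["k1"]*(s**2).sum(1,keepdims=True))
    return s*[m["fx"],m["fy"]]+[m["cx"],m["cy"]]
def B(p,L):
    L=np.atleast_2d(L); c,s=np.cos(p[2]),np.sin(p[2])
    return np.c_[p[0]+c*L[:,0]-s*L[:,1],p[1]+s*L[:,0]+c*L[:,1],L[:,2]]
E
python3 - <<'E'
from h import *
L=np.array([[-216,37,205],[-216,-37,205],[-162,37,179],[-162,-37,179],[0,25.5,154],[0,-59.5,154],[236,71,205],[236,-71,205]])/1e3
px=np.array([[342,494],[408,453],[309,446],[374,404],[228,297],[298,254],[55,108],[176,33]])
px=(px+.5)/3.3-.5+[270,140]
r=least_squares(lambda p:(proj("top",B(p,L))-px).ravel(),[.65,-.05,.4]); p=r.x
print(p,np.degrees(p[2])); print(r.fun.reshape(-1,2).round(1))
np.save("p.npy",p)
pts=np.array([[-189,0,192],[-191,0,105],[0,-17,152],[0,125,197],[-75,125,222],[168,0,205]])/1e3
W=B(p,pts);print(W.round(4));print(((proj("top",W)-[270,140]+.5)*3.3).round());print(proj("scene",W).round())
im=cv2.imread("pics/scene0.png")
for a in np.r_[-.25:.31:.05]:
    pass
for q in proj("scene",B(p,L)): cv2.circle(im,tuple(int(v*1) for v in q),1,(0,0,255),-1)
for q in proj("scene",W): cv2.circle(im,tuple(int(v*1) for v in q),1,(0,255,0),-1)
cv2.imwrite("pics/ov.png",cv2.resize(im[190:350,230:420],None,fx=4,fy=4)[:600,:800])
E
```

```text
[ 0.66447825 -0.11683755  0.58340579] 33.42668978253779
[[ 0.1  0.4]
 [ 0.1 -0.2]
 [-0.1  0.2]
 [ 0.1  0.2]
 [-0.7  0.5]
 [ 0.6 -0.8]
 [-0.9  0.5]
 [ 0.9 -0.8]]
[[ 0.5067 -0.221   0.192 ]
 [ 0.5051 -0.2221  0.105 ]
 [ 0.6738 -0.131   0.152 ]
 [ 0.5956 -0.0125  0.197 ]
 [ 0.533  -0.0538  0.222 ]
 [ 0.8047 -0.0243  0.205 ]]
[[359. 450.]
 [351. 452.]
 [263. 276.]
 [139. 352.]
 [182. 419.]
 [155. 130.]]
[[253. 254.]
 [255. 269.]
 [315. 281.]
 [328. 232.]
 [303. 222.]
 [376. 280.]]
```

View pics/ov.png

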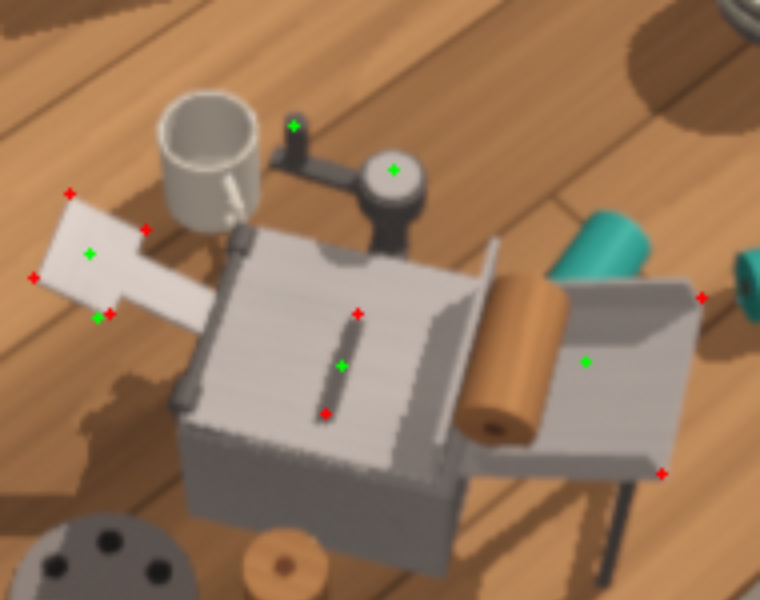

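Request:
play_rows:
  deltas:
    - [[0,0,-0.02],0.18,-1]
    - [[0,0,-0.02],0.18,-1]
    - [[0,0,-0.02],0.18,-1]
    - [[0,0,-0.02],0.18,-1]
    - [[0,0,-0.02],0.18,-1]
    - [[0,0,-0.02],0.18,-1]
    - [[0,0,-0.01],0.18,-1]
    - [[0,0,0],0.18,-1]
  force: 20

```text
t: 1.1
ee_pos: [0.1943, 0.5916, 0.3541]
ee_rot: [0.003, 0.785, 0.619, -0.006]
contact_force: [0.0, 0.3, -0.0]
finger_gap: 0.0003
```

```bash
cat >> h.py <<'E'
from scipy.spatial.transform import Rotation as Ro
def rep(target=None,yaw=None):
    s=arm.observe(); q=s["ee_rot"]; R=Ro.from_quat([q[1],q[2],q[3],q[0]]).as_matrix()
    p=np.load("p.npy"); c,sn=np.cos(p[2]),np.sin(p[2]); d=s["ee_pos"]-[p[0],p[1],0]
    print("t",round(s["t"],2),"ee",s["ee_pos"].round(4),"box",np.array([c*d[0]+sn*d[1],-sn*d[0]+c*d[1],d[2]]).round(4),"F",s["contact_force"].round(1),"gap",round(s["finger_gap"],4),"q",s["joint_positions"].round(2))
    want=p[2]; x=np.arctan2(R[1,0],R[0,0]); print("yaw to do(tool)",round((x-want+np.pi)%(2*np.pi)-np.pi,4),"toolz",R[:,2].round(4))
    if target is not None:
        D=R.T@(B(p,target)[0]-s["ee_pos"]); print("tool delta",D.round(4))
E
python3 -c "
from h import *; rep([-.189,0,.36])"
```

```text
t 1.1 ee [0.1943 0.5916 0.3541] box [-0.0022  0.8502  0.3541] F [ 0.   0.3 -0. ] gap 0.0003 q [1.13 0.01 1.45 0.   1.7  1.37]
yaw to do(tool) 0.7526 toolz [-0.0056 -0.012  -0.9999]
tool delta [-0.7176  0.4929  0.0021]
```

Request:
play_rows:
  deltas:
    - [[0,0,0],0.186,-1]
    - [[0,0,0],0.186,-1]
    - [[0,0,0],0.186,-1]
    - [[0,0,0],0.186,-1]
    - [[-0.012,0.055,0],0,-1]
    - [[-0.012,0.055,0],0,-1]
    - [[-0.012,0.055,0],0,-1]
    - [[-0.012,0.055,0],0,-1]

```text
t: 2.1
ee_pos: [0.2759, 0.3772, 0.3501]
ee_rot: [0.009, 0.957, 0.291, -0.008]
contact_force: [0.2, -0.1, 0.5]
finger_gap: 0.0001
```

Request:
play_rows:
  deltas:
    - [[-0.012,0.055,0],0,-1]
    - [[-0.012,0.055,0],0,-1]
    - [[-0.012,0.055,0],0,-1]
    - [[-0.012,0.055,0],0,-1]
    - [[-0.012,0.055,0],0,-1]
    - [[-0.012,0.055,0],0,-1]
    - [[-0.012,0.055,0],0,-1]
    - [[-0.012,0.055,0],0,-1]

```text
t: 3.1
ee_pos: [0.4428, -0.0558, 0.3547]
ee_rot: [0.009, 0.956, 0.292, -0.008]
contact_force: [0.9, -0.7, -0.9]
finger_gap: -0.0
```

```bash
python3 -c "
from h import *; rep([-.189,0,.36])"
```

```text
t 3.1 ee [ 0.4428 -0.0558  0.3547] box [-0.1514  0.173   0.3547] F [ 0.9 -0.7 -0.9] gap -0.0 q [-0.28 -0.42  1.82 -0.02  1.75  0.7 ]
yaw to do(tool) 0.009 toolz [-0.0098 -0.0223 -0.9997]
tool delta [-0.0393  0.1727 -0.0023]
```

Request:
play_rows:
  deltas:
    - [[-0.01,0.045,0],0,-1]
    - [[-0.01,0.045,0],0,-1]
    - [[-0.01,0.045,0],0,-1]
    - [[-0.008,0.038,0],0,-1]
    - [[0,0,0.04],0,-1]
    - [[0,0,0.04],0,-1]
    - [[0,0,0.03],0,-1]
    - [[0,0,0.015],0,-1]

```text
t: 4.1
ee_pos: [0.5068, -0.2338, 0.2256]
ee_rot: [0.008, 0.958, 0.288, -0.009]
contact_force: [-0.0, -0.4, 0.4]
finger_gap: -0.0001
```

```bash
python3 -c "
from h import *; rep([-.189,0,.211])"
```

```text
t 4.1 ee [ 0.5068 -0.2338  0.2256] box [-0.1961 -0.0108  0.2256] F [-0.  -0.4  0.4] gap -0.0001 q [-0.55 -0.1   1.77 -0.02  1.48  0.44]
yaw to do(tool) 0.0009 toolz [-0.0134 -0.0198 -0.9997]
tool delta [ 0.0074 -0.0109  0.0144]
```

Request:
play_rows:
  deltas:
    - [[0.007,-0.011,0],0,-1]
    - [[0,0,0.014],0,-1]
    - [[0,0,0.01],0,-1]
    - [[0,0,0.01],0,-1]
    - [[0,0,0.01],0,-1]
    - [[0,0,0.01],0,-1]
    - [[0,0,0.01],0,-1]
    - [[0,0,0.01],0,-1]

```text
t: 5.1
ee_pos: [0.5081, -0.2245, 0.1564]
ee_rot: [0.012, 0.957, 0.288, -0.007]
contact_force: [-3.4, 0.1, 4.7]
finger_gap: 0.0
```

```bash
python3 -c "
from h import *; rep([-.191,0,.124])"
```

```text
t 5.1 ee [ 0.5081 -0.2245  0.1564] box [-0.1899 -0.0037  0.1564] F [-3.4  0.1  4.7] gap 0.0 q [-0.54 -0.06  1.85 -0.03  1.35  0.46]
yaw to do(tool) 0.0009 toolz [-0.0071 -0.0282 -0.9996]
tool delta [-0.0004 -0.0044  0.0323]
```

Request:
play_rows:
  deltas:
    - [[0,0,0.01],0,-1]
    - [[0,-0.002,0.01],0,-1]
    - [[0,0,0.007],0,-1]
    - [[0,0,0.004],0,-1]
    - [[0,0,0.002],0,-1]

```text
t: 5.72
ee_pos: [0.5091, -0.2245, 0.125]
ee_rot: [0.014, 0.958, 0.288, -0.005]
contact_force: [-0.9, 3.4, 5.0]
finger_gap: 0.0001
```

```bash
python3 -c "
from h import *; rep([-.191,0,.124])"
```

```text
t 5.72 ee [ 0.5091 -0.2245  0.125 ] box [-0.189  -0.0043  0.125 ] F [-0.9  3.4  5. ] gap 0.0001 q [-0.54 -0.03  1.87 -0.03  1.28  0.46]
yaw to do(tool) 0.0002 toolz [-0.0011 -0.0288 -0.9996]
tool delta [-0.002  -0.0043  0.001 ]
```

Request:
play_rows:
  deltas:
    - [[0,0,0.002],0,-1]
    - [[0,0,0.002],0,-1]

```text
t: 5.98
ee_pos: [0.5096, -0.2245, 0.1214]
ee_rot: [0.014, 0.958, 0.288, -0.004]
contact_force: [0.9, 2.0, 4.2]
finger_gap: 0.0001
```

Request:
play_rows:
  deltas:
    - [[0,0,0.002],0,-1]
    - [[0,0,0.001],0,-1]

```text
t: 6.22
ee_pos: [0.5099, -0.2248, 0.1184]
ee_rot: [0.014, 0.958, 0.288, -0.004]
contact_force: [0.4, 2.6, 4.5]
finger_gap: -0.0002
```

```bash
python3 -c "
from h import *; rep([-.191,0,.124])
a=arm.capture('scene');cv2.imwrite('pics/s1.png',cv2.resize(a[170:370,210:430,::-1],None,fx=3,fy=3))"
```

```text
t 6.22 ee [ 0.5099 -0.2248  0.1184] box [-0.1885 -0.005   0.1184] F [0.4 2.6 4.5] gap -0.0002 q [-0.54 -0.02  1.88 -0.03  1.27  0.46]
yaw to do(tool) 0.0004 toolz [ 7.000e-04 -2.940e-02 -9.996e-01]
tool delta [-0.0026 -0.0048 -0.0057]
```

View pics/s1.png

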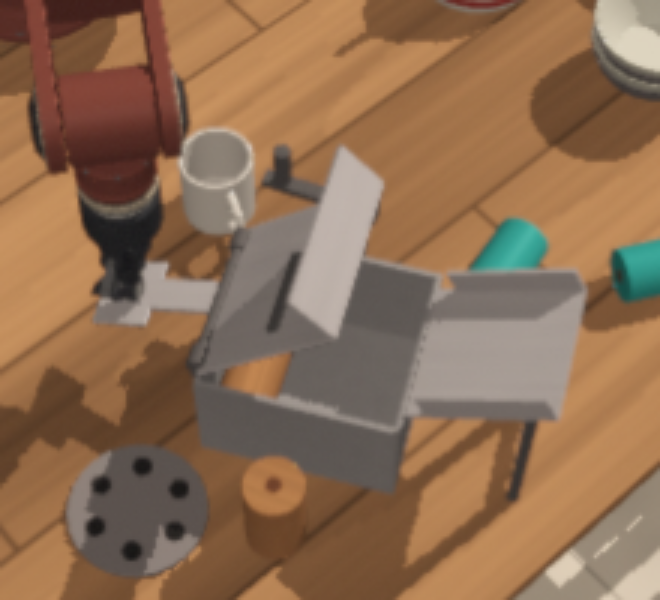

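The lid is well up, and the briquette has rolled into the box (orange at about (258,375) in the crop). The force is still only spring level, so the stop isn't reached yet. I'll press on.

Request:
play_rows:
  deltas:
    - [[0,0,0.003],0,-1]
    - [[0,0,0.002],0,-1]

```text
t: 6.52
ee_pos: [0.5101, -0.2254, 0.1135]
ee_rot: [0.015, 0.958, 0.288, -0.004]
contact_force: [0.9, 1.3, 4.0]
finger_gap: 0.0001
```

Request:
play_rows:
  deltas:
    - [[0,0,0.002],0,-1]
    - [[0,0,0.002],0,-1]

```text
t: 6.78
ee_pos: [0.5102, -0.2258, 0.1095]
ee_rot: [0.015, 0.958, 0.288, -0.004]
contact_force: [1.3, 1.0, 4.5]
finger_gap: 0.0001
```

Request:
play_rows:
  deltas:
    - [[0,0,0.002],0,-1]
    - [[0,0,0.002],0,-1]

```text
t: 7.02
ee_pos: [0.5104, -0.2261, 0.1055]
ee_rot: [0.015, 0.958, 0.288, -0.003]
contact_force: [0.3, 2.9, 8.4]
finger_gap: 0.0001
```

Request:
play_rows:
  deltas:
    - [[0,0,0.002],0,-1]
    - [[0,0,0.002],0,-1]

```text
t: 7.28
ee_pos: [0.511, -0.2258, 0.1043]
ee_rot: [0.015, 0.958, 0.288, -0.003]
contact_force: [-4.4, 5.9, 15.6]
finger_gap: -0.0001
```

```bash
python3 - <<'E'
from h import *
rep([-.191,0,.124]); a=arm.capture('scene')[:,:,::-1].copy(); p=np.load('p.npy')
# lid plate end + lip for theta
for th,col in((.7,(255,0,0)),(.8,(0,0,255)),(.9,(0,255,0))):
    c,s=np.cos(th),np.sin(th)
    for y in(-.085,.085):
        L=np.array([[x*c-z*s-.1,y,.146+x*s+z*c] for x,z in((.188,.003),(.188,.058))])
        for q in proj('scene',B(p,L)): a[int(round(q[1])),int(round(q[0]))]=col
cv2.imwrite('pics/s2.png',cv2.resize(a[190:340,230:400],None,fx=4,fy=4,interpolation=0))
E
```

```text
t 7.28 ee [ 0.511  -0.2258  0.1043] box [-0.1882 -0.0064  0.1043] F [-4.4  5.9 15.6] gap -0.0001 q [-0.54 -0.    1.89 -0.03  1.24  0.46]
yaw to do(tool) 0.0003 toolz [ 0.0022 -0.0298 -0.9996]
tool delta [-0.0031 -0.0059 -0.0198]
```

View pics/s2.png

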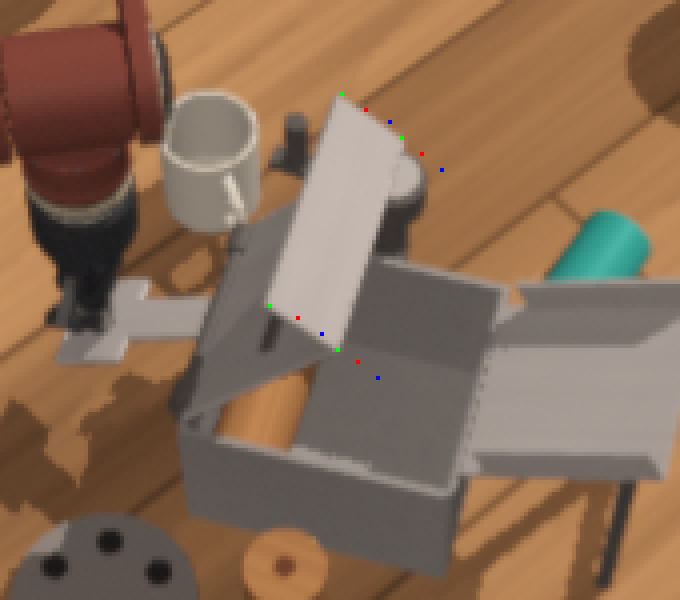

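The lid matches the 0.9 rad marks, so it is at its stop. I'll hold it there for 2.5 s.

Request:
play_rows:
  deltas:
    - [[0,0,0],0,-1]
    - [[0,0,0],0,-1]
    - [[0,0,0],0,-1]
    - [[0,0,0],0,-1]
    - [[0,0,0],0,-1]
    - [[0,0,0],0,-1]
    - [[0,0,0],0,-1]
    - [[0,0,0],0,-1]

```text
t: 8.32
ee_pos: [0.5102, -0.2261, 0.106]
ee_rot: [0.015, 0.958, 0.288, -0.005]
contact_force: [0.1, 1.3, 3.9]
finger_gap: -0.0002
```

Request:
play_rows:
  deltas:
    - [[0,0,0],0,-1]
    - [[0,0,0],0,-1]
    - [[0,0,0],0,-1]
    - [[0,0,0],0,-1]
    - [[0,0,0],0,-1]
    - [[0,0,0],0,-1]
    - [[0,0,0],0,-1]
    - [[0,0,0],0,-1]

```text
t: 9.32
ee_pos: [0.5102, -0.2261, 0.106]
ee_rot: [0.014, 0.958, 0.288, -0.005]
contact_force: [0.3, 1.3, 5.3]
finger_gap: -0.0
```

Request:
play_rows:
  deltas:
    - [[0,0,0],0,-1]
    - [[0,0,0],0,-1]
    - [[0,0,0],0,-1]
    - [[0,0,0],0,-1]

```text
t: 9.82
ee_pos: [0.5102, -0.2262, 0.106]
ee_rot: [0.014, 0.958, 0.288, -0.005]
contact_force: [0.1, 2.1, 4.5]
finger_gap: -0.0003
```

```bash
python3 -c "
from h import *; rep([-.191,0,.124])"
```

```text
t 9.82 ee [ 0.5102 -0.2262  0.106 ] box [-0.189  -0.0063  0.106 ] F [0.1 2.1 4.5] gap -0.0003 q [-0.54 -0.01  1.88 -0.03  1.25  0.46]
yaw to do(tool) 0.0007 toolz [-8.000e-04 -3.030e-02 -9.995e-01]
tool delta [-0.0023 -0.0058 -0.0181]
```

Request:
play_rows:
  deltas:
    - [[0,0,-0.004],0,-1]
    - [[0,0,-0.005],0,-1]
    - [[0,0,-0.005],0,-1]
    - [[0,0,-0.005],0,-1]
    - [[0,0,-0.005],0,-1]
    - [[0,0,-0.005],0,-1]
    - [[0,0,-0.005],0,-1]
    - [[0,0,-0.005],0,-1]

```text
t: 10.82
ee_pos: [0.5076, -0.2268, 0.1465]
ee_rot: [0.015, 0.957, 0.288, -0.009]
contact_force: [-1.9, -1.7, 4.3]
finger_gap: 0.0002
```

Request:
play_rows:
  deltas:
    - [[0,0,-0.005],0,-1]
    - [[0,0,-0.005],0,-1]
    - [[0,0,-0.005],0,-1]
    - [[0,0,-0.005],0,-1]
    - [[0,0,-0.005],0,-1]
    - [[0,0,-0.005],0,-1]

```text
t: 11.58
ee_pos: [0.5116, -0.2236, 0.1798]
ee_rot: [0.015, 0.957, 0.288, -0.003]
contact_force: [3.6, 2.2, 2.2]
finger_gap: -0.0002
```

```bash
python3 -c "
from h import *; rep([-.191,0,.192])"
```

```text
t 11.57 ee [ 0.5116 -0.2236  0.1798] box [-0.1864 -0.0049  0.1798] F [3.6 2.2 2.2] gap -0.0002 q [-0.53 -0.08  1.83 -0.03  1.38  0.46]
yaw to do(tool) 0.0015 toolz [ 0.0025 -0.0306 -0.9995]
tool delta [-0.0048 -0.0046 -0.0123]
```

Request:
play_rows:
  deltas:
    - [[0,0,-0.003],0,-1]
    - [[0,0,-0.003],0,-1]
    - [[0,0,-0.003],0,-1]
    - [[0,0,-0.003],0,-1]

```text
t: 12.08
ee_pos: [0.5117, -0.2226, 0.192]
ee_rot: [0.014, 0.957, 0.289, -0.003]
contact_force: [1.0, 0.4, 1.2]
finger_gap: -0.0003
```

Request:
play_rows:
  deltas:
    - [[0,0,-0.003],0,-1]
    - [[0,0,-0.003],0,-1]
    - [[0,0,-0.003],0,-1]
    - [[0,0,-0.003],0,-1]
    - [[0,0,-0.003],0,-1]
    - [[0,0,-0.003],0,-1]
    - [[0,0,-0.003],0,-1]
    - [[0,0,-0.003],0,-1]

```text
t: 13.08
ee_pos: [0.5083, -0.2222, 0.2145]
ee_rot: [0.013, 0.957, 0.288, -0.008]
contact_force: [-0.0, 0.2, 0.1]
finger_gap: 0.0002
```

```bash
python3 - <<'E'
from h import *
rep([-.191,0,.192]); a=arm.capture('scene')[:,:,::-1].copy(); p=np.load('p.npy')
for y in(-.085,.085):
    for q in proj('scene',B(p,[[.088,y,.146+.058]])): a[int(round(q[1])),int(round(q[0]))]=(0,0,255)
for th,col in((-.1,(255,0,0)),(0,(0,255,0)),(.1,(0,0,255))):
    q=proj('scene',B(p,[[-.075*np.cos(th),.125-.075*np.sin(th),.222]]))[0]; a[int(round(q[1])),int(round(q[0]))]=col
cv2.imwrite('pics/s3.png',cv2.resize(a[190:340,230:400],None,fx=4,fy=4,interpolation=0))
E
```

```text
t 13.07 ee [ 0.5083 -0.2222  0.2145] box [-0.1884 -0.0019  0.2145] F [-0.   0.2  0.1] gap 0.0002 q [-0.53 -0.11  1.79 -0.03  1.45  0.46]
yaw to do(tool) 0.0009 toolz [-0.0073 -0.0286 -0.9996]
tool delta [-0.0021 -0.0024  0.0226]
```

View pics/s3.png

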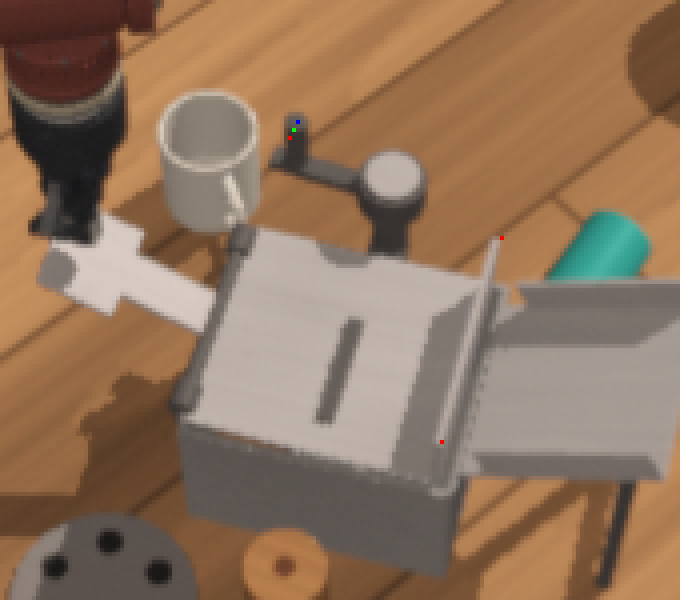

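The lid is shut. The knob top is near (296,121) in the crop, which puts the collar at about -0.1 rad. Next I'll rise, open the gripper and go above the knob.

Request:
play_rows:
  deltas:
    - [[0,0,-0.04],0,0.6]
    - [[0,0,-0.04],0,0.6]
    - [[0.03,-0.035,0],0,0.6]
    - [[0.03,-0.035,0],0,0.6]
    - [[0.03,-0.035,0],0,0.6]
    - [[0.024,-0.03,0],0,0.6]
    - [[0,0,0],0,0.6]

```text
t: 14.0
ee_pos: [0.5304, -0.0401, 0.2933]
ee_rot: [0.013, 0.958, 0.287, -0.006]
contact_force: [0.1, -0.9, -0.1]
finger_gap: 0.0683
```

```bash
python3 -c "
from h import *; rep([-.0745,.133,.199]);print(arm.tip_extent)
a=arm.capture('top');cv2.imwrite('pics/t4.png',cv2.resize(a[200:320,270:430,::-1],None,fx=4,fy=4))"
```

```text
t 14.0 ee [ 0.5304 -0.0401  0.2933] box [-0.0696  0.1379  0.2933] F [ 0.1 -0.9 -0.1] gap 0.0683 q [-0.2  -0.2   1.74 -0.03  1.6   0.79]
yaw to do(tool) -0.0013 toolz [-0.0047 -0.0285 -0.9996]
tool delta [-0.0031  0.0029  0.0944]
0.019
```

View pics/t4.png

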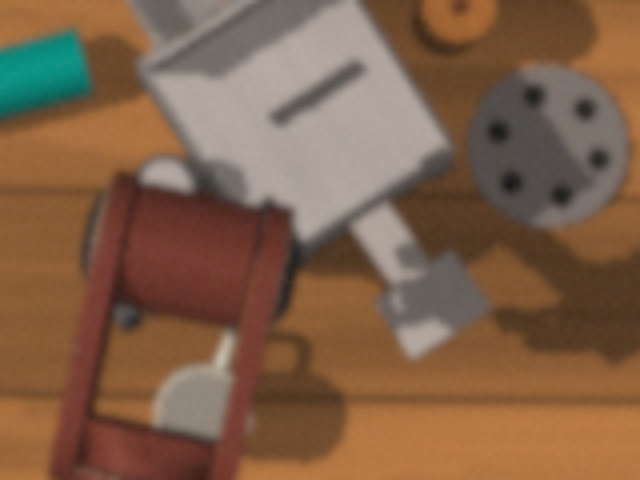

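The arm hides the knob in this view. I'll descend in steps and watch the force.

Request:
play_rows:
  deltas:
    - [[-0.003,0.003,0],0.1,0.6]
    - [[0,0,0.025],0,0.6]
    - [[0,0,0.02],0,0.6]
    - [[0,0,0.015],0,0.6]

```text
t: 14.55
ee_pos: [0.5302, -0.0512, 0.2336]
ee_rot: [0.015, 0.972, 0.235, -0.004]
contact_force: [-0.2, -0.1, -0.2]
finger_gap: 0.0682
```

Request:
play_rows:
  deltas:
    - [[0,0,0.015],0,0.6]
    - [[0,0,0.015],0,0.6]

```text
t: 14.8
ee_pos: [0.5301, -0.0528, 0.2017]
ee_rot: [0.015, 0.972, 0.234, -0.004]
contact_force: [0.3, -0.4, 0.8]
finger_gap: 0.0685
```

```bash
python3 -c "
from h import *; rep([-.0745,.133,.199])
a=arm.capture('scene');cv2.imwrite('pics/s5.png',cv2.resize(a[150:270,230:390,::-1],None,fx=4,fy=4))"
```

```text
t 14.8 ee [ 0.5301 -0.0528  0.2017] box [-0.0768  0.1275  0.2017] F [ 0.3 -0.4  0.8] gap 0.0685 q [-0.22 -0.15  1.86 -0.03  1.43  0.88]
yaw to do(tool) -0.1108 toolz [-0.0012 -0.0316 -0.9995]
tool delta [ 0.0018 -0.0058  0.0025]
```

View pics/s5.png

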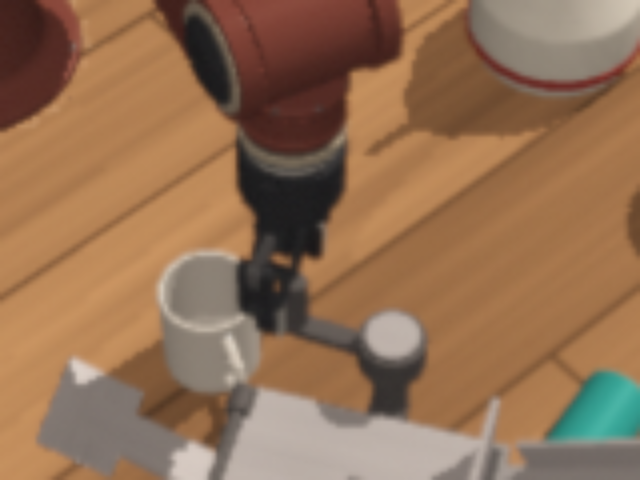

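The jaws straddle the knob. I'll close gently.

Request:
play_rows:
  deltas:
    - [[0.001,-0.005,0.002],0,0.6]
    - [[0,0,0],0,0]
    - [[0,0,0],0,-0.4]
    - [[0,0,0],0,-0.7]
    - [[0,0,0],0,-0.7]
    - [[0,0,0],0,-0.7]
  force: 20

```text
t: 15.6
ee_pos: [0.528, -0.0473, 0.1978]
ee_rot: [0.015, 0.972, 0.234, -0.005]
contact_force: [0.2, -0.4, -1.3]
finger_gap: 0.0169
```

```bash
python3 -c "
from h import *; rep([-.0745,.133,.199])"
```

```text
t 15.6 ee [ 0.528  -0.0473  0.1978] box [-0.0756  0.1333  0.1978] F [ 0.2 -0.4 -1.3] gap 0.0169 q [-0.21 -0.15  1.86 -0.03  1.43  0.89]
yaw to do(tool) -0.1106 toolz [-0.0036 -0.031  -0.9995]
tool delta [ 0.0011  0.0002 -0.0012]
```

Request:
play_rows:
  deltas:
    - [[0.0005,0.009,0],-0.12,-0.7]
    - [[0.0005,0.009,0],-0.12,-0.7]
    - [[0.0005,0.009,0],-0.12,-0.7]
    - [[0.0005,0.009,0],-0.12,-0.7]

```text
t: 16.1
ee_pos: [0.552, -0.0753, 0.1979]
ee_rot: [0.013, 0.885, 0.465, -0.008]
contact_force: [2.0, -0.8, -1.5]
finger_gap: 0.0171
```

```bash
cat >> h.py <<'E'
def col():
    s=arm.observe(); p=np.load("p.npy"); ax=B(p,[0,.125,.197])[0]; d=s["ee_pos"]-ax
    a=(np.arctan2(d[1],d[0])-p[2]-np.pi+np.pi)%(2*np.pi)-np.pi
    print("collar by TCP",round(a,3),"r",round(np.hypot(*d[:2]),4),"z",round(s["ee_pos"][2],4)); rep(); return a
E
python3 -c "
from h import *; col()"
```

```text
collar by TCP 0.38 r 0.0765 z 0.1979
t 16.1 ee [ 0.552  -0.0753  0.1979] box [-0.071   0.0966  0.1979] F [ 2.  -0.8 -1.5] gap 0.0171 q [-0.25 -0.09  1.8  -0.03  1.42  0.36]
yaw to do(tool) 0.3833 toolz [-0.0025 -0.0317 -0.9995]
```

Tracking is very close. I'll continue.

Request:
play_rows:
  deltas:
    - [[0.0005,0.009,0],-0.12,-0.7]
    - [[0.0005,0.009,0],-0.12,-0.7]
    - [[0.0005,0.009,0],-0.12,-0.7]
    - [[0.0005,0.009,0],-0.12,-0.7]
    - [[0.0005,0.009,0],-0.12,-0.7]

```text
t: 16.73
ee_pos: [0.597, -0.0898, 0.1979]
ee_rot: [0.012, 0.702, 0.712, -0.011]
contact_force: [0.2, 0.9, -0.2]
finger_gap: 0.017
```

```bash
python3 -c "
from h import *; col()"
```

```text
collar by TCP 1.005 r 0.0773 z 0.1979
t 16.73 ee [ 0.597  -0.0898  0.1979] box [-0.0415  0.0597  0.1979] F [ 0.2  0.9 -0.2] gap 0.017 q [-0.26  0.02  1.7  -0.03  1.42 -0.27]
yaw to do(tool) 1.001 toolz [ 0.0013 -0.0317 -0.9995]
```

Request:
play_rows:
  deltas:
    - [[0.0007,0.009,0],-0.12,-0.7]
    - [[0.0007,0.009,0],-0.12,-0.7]
    - [[0.0007,0.009,0],-0.12,-0.7]
    - [[0.0006,0.009,0],-0.12,-0.7]
    - [[0.0003,0.005,0],-0.06,-0.7]
    - [[0,0,0],0,-0.7]

```text
t: 17.48
ee_pos: [0.6386, -0.0778, 0.198]
ee_rot: [0.01, 0.479, 0.877, -0.013]
contact_force: [0.7, 0.6, -0.6]
finger_gap: 0.0175
```

```bash
python3 -c "
from h import *; col()"
```

```text
collar by TCP 1.569 r 0.0781 z 0.198
t 17.48 ee [ 0.6386 -0.0778  0.198 ] box [-1.00e-04  4.69e-02  1.98e-01] F [ 0.7  0.6 -0.6] gap 0.0175 q [-0.22  0.11  1.6  -0.03  1.42 -0.79]
yaw to do(tool) 1.5582 toolz [ 0.0045 -0.0313 -0.9995]
```

Request:
play_rows:
  deltas:
    - [[0,0,0],0,0]
    - [[0,0,0],0,0]
    - [[0,0,0],0,0]
    - [[0,0,-0.02],0,0]
    - [[0,0,-0.04],0,0]
    - [[0,0,-0.05],0,0]
    - [[0,0,-0.05],0,0]

```text
t: 18.35
ee_pos: [0.6356, -0.0726, 0.3613]
ee_rot: [0.006, 0.481, 0.877, -0.014]
contact_force: [0.2, -0.9, -0.3]
finger_gap: 0.0427
```

```bash
python3 -c "
from h import *; rep(B(np.load('p.npy'),[0,0,0])[0]*0+[-.13,.25,.38])"
```

```text
t 18.35 ee [ 0.6356 -0.0726  0.3613] box [3.000e-04 5.280e-02 3.613e-01] F [ 0.2 -0.9 -0.3] gap 0.0427 q [-0.22  0.04  1.4  -0.03  1.69 -0.79]
yaw to do(tool) 1.5553 toolz [-0.0023 -0.0302 -0.9995]
tool delta [ 0.1947 -0.1337 -0.021 ]
```

Request:
play_rows:
  deltas:
    - [[0.04,-0.03,0],0,0]
    - [[0.04,-0.03,0],0,0]
    - [[0.04,-0.03,0],0,0]
    - [[0.04,-0.03,0],0,0]
    - [[0.04,-0.03,0],0,0]
    - [[0.04,-0.03,0],0,0]
    - [[0,0,0],0,0]

```text
t: 19.23
ee_pos: [0.3493, 0.0353, 0.376]
ee_rot: [0.022, 0.481, 0.876, -0.008]
contact_force: [1.5, 0.4, 0.4]
finger_gap: 0.043
```

```bash
python3 - <<'E'
from h import *
p=np.load('p.npy')
for n,(r0,c0) in(('top',(170,260)),('scene',(190,220))):
    a=arm.capture(n)[:,:,::-1].copy()
    for th,colr in((1.45,(255,0,0)),(1.57,(0,255,0)),(1.69,(0,0,255))):
        q=proj(n,B(p,[[-.075*np.cos(th),.125-.075*np.sin(th),.222]]))[0]; a[int(round(q[1])),int(round(q[0]))]=colr
    cv2.imwrite(f'pics/f_{n}.png',cv2.resize(a[r0:r0+140,c0:c0+190],None,fx=4,fy=4,interpolation=0))
a=np.vstack([cv2.imread('pics/f_top.png'),cv2.imread('pics/f_scene.png')]); cv2.imwrite('pics/f.png',cv2.resize(a,None,fx=.53,fy=.53,interpolation=3))
print(a.shape); rep()
E
```

```text
(1120, 760, 3)
t 19.32 ee [0.351  0.0346 0.3751] box [-0.1782  0.2991  0.3751] F [ 0.7 -0.3  1.1] gap 0.043 q [-0.09 -0.69  1.96 -0.03  1.84 -0.66]
yaw to do(tool) 1.552 toolz [ 0.0279 -0.0349 -0.999 ]
```

View pics/f.png

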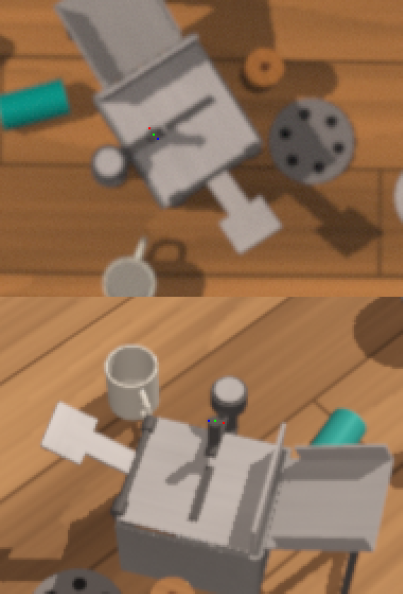

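The arm lies in line with the rib in both views, the knob top sits on the 1.57 rad mark, and the lid is shut. The mug, trivet and spare stand where they were, and the robot is clear. Handing in.

```bash
python3 -c "
from plant import arm; print(arm.finish_job())"
```

```text
the job is handed in; nothing more can be done
None
```

I did the whole sequence and handed the job in at about 19 s of robot time. No verdict was reported.

- **Lid raised:** I pressed the lever until the force rose at its stop. The picture there matched the 0.9 rad marks. I then held it for about 2.5 s (tool at about the 0.87 rad height).
- **Briquette:** it had rolled into the box before the hold, and I saw it inside through the open lid. I couldn't see it again once the lid was shut.
- **Lid shut:** I let the pad up at about 40 mm/s, then 24 mm/s near the end, with contact force until the lid closed. The picture then showed it shut. The lid's own speed was not measured.
- **Collar:** I gripped the knob and swung the arm to 1.569 rad, judged by the tool position. After I let go, both camera views showed the arm in line with the rib.
- **Bystanders:** the mug, trivet and spare briquette looked unmoved in the last picture. I did not check the kettle, bowls, funnel and jar again, but the arm only passed well above that side.

One check disagreed: the closed fingers touched the pad about 19 mm lower than the stated fingertip length implied. I went by force and pictures instead.

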